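Tip the shell wedge out of its deep holder and lay it in the tray

ROBOT

A 7-joint arm with a two-finger parallel gripper is mounted at the origin on the work surface. World frame = base frame: x ahead of the robot, y to its left, z up, the work surface at z = 0. Lengths are in m, angles in rad, forces in N, time in s.
With the tool pointing down it reaches from about 0.4 to 0.85 m from the base axis. Payload 4.4 kg.
Tool frame: the origin (TCP) lies midway between the tips of the shut fingers; the grasp point (between the pads) lies 19 mm behind it; z points along the fingers, x is the direction in which the jaws open and shut, and the axes are right-handed (so a half turn about z gives the same grasp; the last joint's range is limited). The gripper opens to 94 mm and grips with 3 to 60 N. Pads are 16 mm wide; open, the fingers measure 119 mm over their backs; the gripper's body (75 mm by 177 mm) begins 78 mm behind the grasp point.
Start: joints at [1.077, 0.628, 0.038, 1.517, -0.027, 0.996, -0.02], TCP at [0.27, -0.591, 0.205] pointing down, gripper open.
Joint ranges: [-3.06, 3.06], [-0.37, 2.12], [-1.25, 1.32], [0.18, 2.47], [-1.1, 4.24], [0.23, 1.98], [-2.94, 2.94]. Speed limits (rad/s): [2.57, 2.57, 3.14, 3.14, 3.14, 3.14, 3.14].

INTERFACE

Orientations are given as [roll, pitch, yaw] about the fixed x, y, z axes, in that order (R = Rz(yaw) Ry(pitch) Rx(roll)).
In Python, from rig import readout, viewer, manip gives the robot as it stands.
- The arm moves only by the tool play_rows, never from a script. Its argument "motion" is text: rows parted by semicolons, each of 6 numbers parted by spaces: the shift along the tool's x, y, z in units of 0.15 m (1.0 is 0.15 m), then the turn, a rotation vector about the tool's x, y, z in units of 360 degrees (1.0 is 360 degrees). In form: dx dy dz ax ay az; .... A call has 1 to 20 rows; each row is the pose to reach, as a shift and turn from the pose commanded when the call began, along the tool's axes at that moment, turning the shorter way round; what a row does not reach only later rows make up. A row lasts 1/8 s, in which the tool goes at most 62.5 mm and 10.7 degrees, less where a joint would pass 70% of its speed; a pose out of reach is approached as far as the arm can. A call with a number of a shift or a turn outside -1 to 1 is refused whole. A call with a gripper value outside its range is refused whole. "jaw" is the gripper command: -1 is fully open, 1 is shut, values between are in proportion, set as the call begins (left out, the last holds). The fingers move at their own pace and stop on an object; "squeeze" is the grip in N (left out, the last holds). Time passes only in rows, so rows that repeat a pose let the fingers close. It gives the time, the measured TCP pose, the force and the opening at its end, in the units of the state.
- readout.get_obs(): the state, without advancing time (a new reading comes with each control period).
- viewer.get_image(name): name is "scene" or "top"; returns the picture (480x640x3 uint8, blue, green, red); there is no depth.
- viewer.camera_params(name): a dict with "fx", "fy", "cx", "cy" (pixels), "position" and "orientation" of the camera in the world. Camera axes: x right, y down, z forward; pixel columns grow to the right and rows downward; lengths in m; the calibration is good to about 2 mm. A picture is of the moment at which its call begins. camera_params takes no time and is no camera call.
- manip.sign_off(): hands the job in, once; it reports no verdict.
The state is a dict: "time_s": time; "joint_pos": joint angles; "qd": joint speeds; "joint_efforts": joint torques, N m; "tcp_pos": TCP position; "ee_rot": TCP orientation; "wrist_force": force on the tool from outside, world axes, zero at the start; "torque": the same for the moment, N m; "gripper_width": finger opening in m.
Only numpy, scipy, OpenCV 4.12 (cv2) and the standard library are available. Lean on these libraries where they do the work, as an engineer would, in place of code of your own. Each camera call takes 0.05 s, during which the arm holds its last target. There are 200 camera calls.

TASK

The shell wedge has sunk too deep in its blue holder to be gripped. Tip the holder over by its red bar so that the wedge slides out onto the draining board, and stand the holder fully upright again while the wedge is still on the board; then pick the wedge off the board and lay it gently, lying flat, in the steel tray. Do not knock the lamp over the board, let the wedge fall on the bench, or disturb the bottle, shell and bowl.

Things in the scene. Friction and masses are not known exactly. Their poses are not given: they have to be found in the camera images.
- stand: White tipping stand fixed to the bench: base 235 x 136 x 10 mm, two grey posts (y +-56 mm, 10 thick, 34 wide, 202 high) carrying the holder between them, and a sloping draining board on the -x side. Origin on the bench under the pivot, z up, y along the pivot axis. The holder tips towards this frame's -x, over the board. Wet and slippery, friction about 0.35.
- board_low (a point): Middle of the board's low edge, on its surface, at the blue lip (16 mm high). The board is a flat slope of 36 degrees: its surface rises from here (x -177, z 20 mm in the stand's frame) 165 mm up the slope to (x -44, z 117); outward normal (-0.588, 0, 0.809). It is 118 mm wide between side rims 10 mm high. Axes of the stand.
- pivot (a point): Point on the holder's pivot axis, midway between the posts, 185 mm above the bench; axes as those of the stand.
- holder (a joint): Tipping angle of the holder, rad: 0 = fully upright (a stop), growing as its mouth tips to the stand's -x; stop at 2.2, where the mouth points 36 degrees below level, in line with the board. It turns stiffly (0.15 N m of friction) and stays where it is left. The wedge slides out when the mouth is well below level, nearly at the stop.
- holder_bar (a point): Middle of the holder's red grip bar, round, 12 mm thick, 86 mm long, along the stand's y, on two 10 mm steel arms at its ends. Upright it lies 75 mm behind the pivot (stand's +x) and 60 mm above it (96 mm from the axis), with 43 mm clear to the tube. It turns with the holder up over the pivot to 92 mm on the -x side and 25 mm above the pivot at the stop.
- holder_mouth (a point): Centre of the holder's mouth. The holder is a round blue tube, 52 mm outside, 44 mm inside, 195 mm long with a closed foot, 190 mm deep; z points out of the mouth. The pivot crosses its axis 75 mm below the mouth.
- wedge: Shell wedge, 125 mm, 0.1 kg: orange handle 80 long x 26 (own y) x 18 mm (own x), blunt stepped steel nose 45 long, 20 (y) x 12 mm (x) then 17 x 8. Origin at the handle's centre; z towards the butt; nose tip at z -85 mm. It starts nose down in the holder, butt about 65 mm below the mouth. It slides out butt first and rests along the board, butt at the lip, on any face of its handle.
- board_rest (a point): Where the handle's centre comes to lie, within a few cm, once the wedge has slid out on the board: 42 mm up the slope from the lip, mid-width, 9 mm off the board. Axes of the stand.
- lamp: LED bar lamp, fixed, frame as the stand's: a black bar 150 (y) x 30 (x) x 16 mm across above the board at x -141 mm, 157 to 173 mm above the bench, on a 12 mm gooseneck (out to y +118 mm) with a 48 mm foot at x -75, y +95 mm. It hangs over the resting wedge's handle, so a gripper pointing straight down does not fit: lean it square to the board, body towards the stand's -x.
- lamp_bar (a point): Middle of the underside of the lamp's bar.
- tray_in (a point): Centre of the inner floor of the steel tray, 4 mm above the bench. The tray is fixed, 220 mm (x) x 130 mm (y) outside, walls 4 mm thick, rim 22 mm above the bench. It may stand on either side of the stand.
- crate: Black crate of shells, fixed, 210 mm (x) x 135 mm (y), 61 mm high; the shells rise to about 60 mm. Origin on the bench under its centre. It stands on the side where the tray is not.
- bottle: White bottle with red cap, 64 mm wide, 150 mm high, standing loose; origin under its centre.
- shell: Single brown pearl oyster shell, 150 mm wide, 27 mm high, lying loose; origin under its centre.
- bowl: White bowl, 110 mm wide, 45 mm high, standing loose; origin under its centre.

How it is judged:
By the outcome, as a careful person would: the job done as asked, in the order asked, and still so for the second after the job is handed in, with the robot touching nothing.
It also fails if it takes over 72 s, if anything falls off the work surface, if the arm or the gripper's body presses on something with over 40 N, if the wrist force passes 120 N, or if a joint passes its speed limit or range.

## Working session

There is one attempt and no reset: what is moved stays moved. The work goes in short steps, Python scripts to look and compute and a tool call to move; the robot and the scene stay as the last step left them, time stands still between calls to the robot, and variables do not carry over. Pictures are saved under pics/ and viewed, about 8 in all and at most 12, crops included, and the job is handed in when it is done.

Besides the shell and the picture viewer there is one more tool, called as name(argument=value, ...) on one line, values as JSON. play_rows: Moves the arm, as the interface text tells. Its arguments: {"type":"object","properties":{"motion":{"type":"string"},"jaw":{"type":"number"},"squeeze":{"type":"number"}},"required":["motion"]}

```bash
ls; mkdir -p pics; python3 - <<'E'
from rig import readout, viewer
import cv2
print(readout.get_obs())
for n in("scene","top"):
    cv2.imwrite(f"pics/{n}0.png",viewer.get_image(n)); print(n,viewer.camera_params(n))
E
```

```text
pics
{'time_s': 0.0, 'joint_pos': array([ 1.07720436,  0.62932623,  0.03846237,  1.51833712, -0.02702139,
        0.99627212, -0.02003464]), 'qd': array([ 0.00016832,  0.00026599,  0.00114915,  0.000662  , -0.00127194,
       -0.0001721 , -0.00121718]), 'joint_efforts': array([ 1.02951424e-03, -5.49723959e+01,  1.14333406e+00, -1.86633986e+01,
       -5.23334218e-02,  2.35924363e-02,  1.20954969e-04]), 'tcp_pos': array([ 0.26941546, -0.59082881,  0.20457725]), 'ee_rot': array([ 3.14157628e+00,  1.82428747e-03, -1.14306647e+00]), 'wrist_force': array([ 0.41822181, -0.1256914 , -1.08733779]), 'torque': array([0.03513623, 0.0120289 , 0.02003431]), 'gripper_width': 0.09397043208884198}
scene {'fx': 496.10783170774, 'fy': 496.10783170774, 'cx': 318.4355256499887, 'cy': 240.84104987449552, 'position': array([1.05139696, 0.44310091, 0.96143595]), 'orientation': array([-2.4637824 ,  0.01796211,  2.32353034])}
top {'fx': 522.9113922043867, 'fy': 522.9113922043867, 'cx': 324.9234084194891, 'cy': 238.25966218437466, 'position': array([0.48163458, 0.00676457, 1.16060227]), 'orientation': array([-3.02253279, -0.03473923, -1.56762333])}
```

View pics/scene0.png

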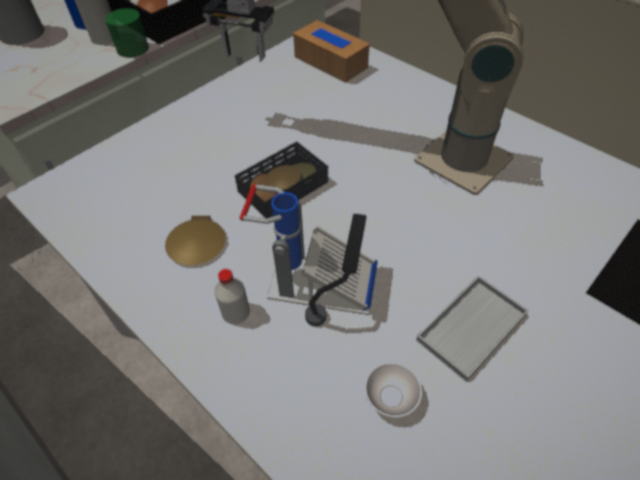

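View pics/top0.png

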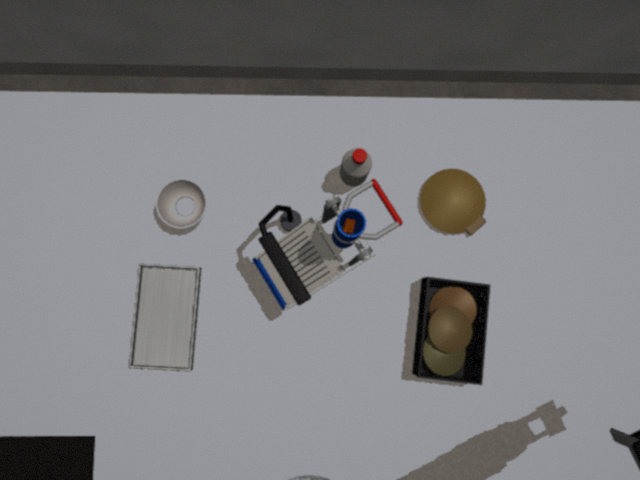

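Top view: the stand is at about (320,250), red bar ends about (375,182)-(400,221), lamp bar (265,238)-(303,300), tray (130-200,265-370), crate at (452,330). I'll zoom for exact pixels.

```bash
python3 - <<'E'
import cv2,numpy as np
a=cv2.imread("pics/top0.png")[170:320,225:425]; b=cv2.imread("pics/scene0.png")[170:335,220:420]
a=cv2.resize(a,None,fx=4,fy=4,interpolation=cv2.INTER_CUBIC)
cv2.imwrite("pics/t1.png",a)
for n in("top","scene"):
    i=cv2.imread(f"pics/{n}0.png").astype(int)
    B,G,R=i[...,0],i[...,1],i[...,2]
    m=((R>130)&(G<70)&(B<70)).astype(np.uint8)
    c,l,s,ce=cv2.connectedComponentsWithStats(m)
    for k in range(1,c):
        if s[k,4]>15: print(n,'red',s[k],ce[k],cv2.minAreaRect(np.argwhere(l==k)[:,::-1].astype(np.float32)))
    m=((B>110)&(G<90)&(R<60)).astype(np.uint8)
    c,l,s,ce=cv2.connectedComponentsWithStats(m)
    for k in range(1,c):
        if s[k,4]>15: print(n,'blue',s[k],ce[k],cv2.minAreaRect(np.argwhere(l==k)[:,::-1].astype(np.float32)))
E
```

```text
top red [353 149  14  13 138] [359.38405797 154.82608696] ((359.2500305175781, 154.75001525878906), (12.727920532226562, 12.020814895629883), 45.0)
top red [372 179  30  45 178] [386.48314607 200.93258427] ((386.4999694824219, 200.99998474121094), (51.61674499511719, 3.451341390609741), 57.528804779052734)
top blue [337 209  28  28 139] [349.02877698 224.05755396] ((350.5, 222.5), (27.0, 27.0), 90.0)
top blue [258 259  28  46  88] [271.11363636 281.54545455] ((271.0567626953125, 281.76861572265625), (52.478050231933594, 1.9436312913894653), 58.78159713745117)
scene red [241 184  14  35 105] [247.64761905 200.43809524] ((247.43299865722656, 200.97421264648438), (2.9436283111572266, 36.400474548339844), 21.03750991821289)
scene red [219 270  13  10 102] [224.70588235 274.55882353] ((225.0, 274.5), (9.0, 12.0), 90.0)
scene blue [313  30  36  17 258] [330.93023256  38.03875969] ((330.53155517578125, 37.93113708496094), (35.98381423950195, 8.143705368041992), 24.623563766479492)
scene blue [272 192  26  20 126] [284.96031746 202.51587302] ((284.5, 201.5), (19.0, 25.0), 90.0)
scene blue [366 263   8  41  65] [369.44615385 283.96923077] ((369.6756896972656, 282.9459533691406), (1.6439895629882812, 40.4421501159668), 9.462321281433105)
```

View pics/t1.png

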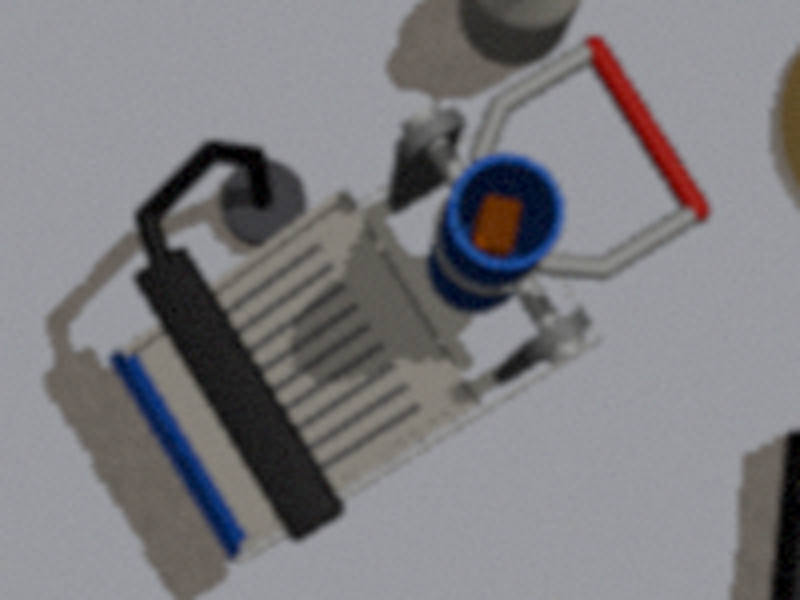

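```bash
cat > h.py <<'E'
import numpy as np
from scipy.spatial.transform import Rotation as R
from rig import viewer,readout
def cam(n):
    p=viewer.camera_params(n); return p,R.from_euler('xyz',p['orientation']).as_matrix()
def proj(n,P):
    p,M=cam(n); c=(np.atleast_2d(P)-p['position'])@M
    return np.c_[p['fx']*c[:,0]/c[:,2]+p['cx'],p['fy']*c[:,1]/c[:,2]+p['cy']]
def ray(n,u,v,z):
    p,M=cam(n); d=M@np.array([(u-p['cx'])/p['fx'],(v-p['cy'])/p['fy'],1]); o=p['position']
    return o+d*(z-o[2])/d[2]
E
python3 - <<'E'
from h import *
from scipy.optimize import least_squares
pts=[('top',.075,0,.245,386.5,201),('top',.075,.043,.245,374.5,180.8),('top',.075,-.043,.245,400.5,222.5),('scene',.075,0,.245,247.5,200.7),
('top',0,0,.260,351.3,222.8),('scene',0,0,.260,284.8,202.3),('top',-.18,0,.036,271,281.7),('scene',-.18,0,.036,369.5,283.5),('top',-.141,0,.173,285,268.3)]
def f(q):
    c,s=np.cos(q[2]),np.sin(q[2]); r=[]
    for n,x,y,z,u,v in pts:
        r+=list((proj(n,[q[0]+c*x-s*y,q[1]+s*x+c*y,z])-[u,v])[0])
    return np.array(r)
s=least_squares(f,[.5,-.05,-1.05],loss='soft_l1');print(s.x,np.degrees(s.x[2]));print(f(s.x).reshape(-1,2).round(1))
for nm,u,v,z in [('tray c',(138+201+192+130)/4,(265+267+371+370)/4,.022),('trayTL',139,265,.022),('trayTR',201,267,.022),('trayBR',192,371,.022),('trayBL',130,369,.022),('bowl',181,204,.045),('bottle',359.3,154.8,.15),('crate TL',424,278,.061),('crateTR',490,285,.061),('crBR',482,384,.061),('shell',453,202,.02)]:
    print(nm,ray('top',u,v,z).round(3))
E
```

```text
[ 0.61835257 -0.07085208 -1.01382839] -58.08808813978545
[[-0.   0.7]
 [-0.9  0.7]
 [-1.1 -0.5]
 [ 0.8 -0.2]
 [ 0.4 -0.7]
 [-0.5 -2.1]
 [ 0.6 -0.6]
 [-0.3 -4.2]
 [-0.5 -0.8]]
tray c [0.444 0.308 0.022]
trayTL [0.557 0.368 0.022]
trayTR [0.554 0.236 0.022]
trayBR [0.334 0.248 0.022]
trayBL [0.338 0.377 0.022]
bowl [0.687 0.278 0.045]
bottle [ 0.77  -0.096  0.15 ]
crate TL [ 0.53  -0.241  0.061]
crateTR [ 0.516 -0.381  0.061]
crBR [ 0.312 -0.358  0.061]
shell [ 0.702 -0.319  0.02 ]
```

play_rows(motion="-0.2 -0.42 -0.7 0 0 0; -0.42 -0.9 -0.83 0 0 -0.02; -0.42 -0.9 -0.83 0 0 -0.02; -0.42 -0.9 -0.83 0 0 -0.02", jaw=0.2)

```text
time_s: 0.6
tcp_pos: [0.3708, -0.4752, 0.3324]
ee_rot: [-3.138, -0.004, -1.011]
wrist_force: [-0.6, -0.7, -0.5]
gripper_width: 0.0576
```

play_rows(motion="-0.2 -0.45 0 0 0 0; -0.42 -0.95 0 0 0 0; -0.42 -0.95 0 0 0 0")

```text
time_s: 0.98
tcp_pos: [0.4557, -0.3467, 0.3291]
ee_rot: [-3.141, 0.002, -1.014]
wrist_force: [-0.7, -0.6, 0.1]
gripper_width: 0.0375
```

```bash
cat >> h.py <<'E'
S=np.array([.6184,-.0709,0]); YAW=-1.0138; RS=R.from_euler('z',YAW)
def W(x,y,z): return S+RS.apply([x,y,z])
def tool(zdir,xdir): # rotation from tool z and x directions
    z=np.array(zdir,float); z/=np.linalg.norm(z); x=np.array(xdir,float); x-=z*(x@z); x/=np.linalg.norm(x)
    return R.from_matrix(np.c_[x,np.cross(z,x),z])
SX,SY=RS.apply([1,0,0]),RS.apply([0,1,0])
DOWN=tool([0,0,-1],SX)
def rows(poses,start=None):
    o=readout.get_obs(); p,r=start or (o['tcp_pos'],R.from_euler('xyz',o['ee_rot']))
    for P,Q in poses:
        d=r.inv().apply(np.array(P)-p)/.15; a=(r.inv()*Q).as_rotvec()/(2*np.pi)
        print(' '.join(f'{v:.3f}' for v in np.r_[d,a]),end='; ')
    print('\n',o['time_s'],'tcp',p.round(4),'F',o['wrist_force'].round(1),'w',round(o['gripper_width'],4))
E
python3 - <<'E'
from h import *
rows([(W(.075,0,.34),DOWN),(W(.075,0,.226),DOWN)])
print(readout.get_obs()['joint_pos'].round(2))
E
```

```text
-0.488 -1.892 -0.072 -0.000 0.000 -0.000; -0.487 -1.892 0.688 -0.000 0.000 -0.000; 
 0.975 tcp [ 0.4557 -0.3467  0.3291] F [-0.7 -0.6  0.1] w 0.0375
[ 0.63  0.4  -0.04  1.56  0.01  1.18 -0.43]
```

play_rows(motion="-0.12 -0.45 -0.07 0 0 0; -0.24 -0.95 -0.07 0 0 0; -0.24 -0.95 -0.07 0 0 0")

```text
time_s: 1.35
tcp_pos: [0.5587, -0.2407, 0.3393]
ee_rot: [-3.141, 0.002, -1.013]
wrist_force: [-0.3, 0.1, -0.1]
gripper_width: 0.0376
```

play_rows(motion="-0.12 -0.45 0 0 0 0; -0.25 -0.94 0 0 0 0; -0.25 -0.94 0 0 0 0; -0.25 -0.94 0 0 0 0; -0.25 -0.94 0 0 0 0")

```text
time_s: 1.98
tcp_pos: [0.6556, -0.1415, 0.3403]
ee_rot: [3.139, -0.001, -1.021]
wrist_force: [-0.7, -0.1, 0.1]
gripper_width: 0.037
```

```bash
python3 - <<'E'
from h import *
import cv2
rows([(W(.075,0,.34),DOWN),(W(.075,0,.226),DOWN)])
a=viewer.get_image("top")[140:290,280:480];b=viewer.get_image("scene")[130:280,180:380]
cv2.imwrite("pics/c2.png",np.hstack([cv2.resize(i,(400,300),interpolation=cv2.INTER_CUBIC) for i in (a,b)]))
E
```

```text
-0.031 -0.038 0.002 0.000 -0.000 -0.001; -0.032 -0.040 0.762 0.000 -0.000 -0.001; 
 1.975 tcp [ 0.6556 -0.1415  0.3403] F [-0.7 -0.1  0.1] w 0.037
```

View pics/c2.png

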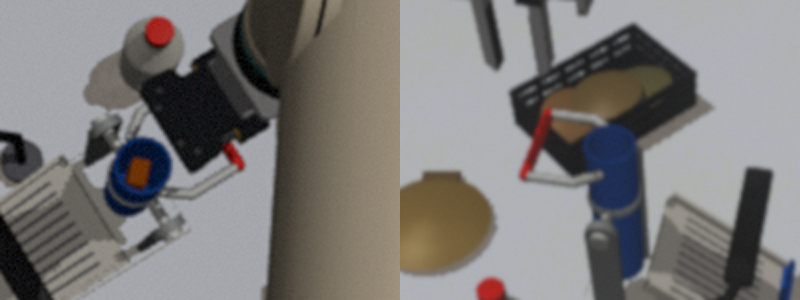

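The fingers hang above the bar; fingertips midpoint at scene px about (237,162). I'll check that against the projection.

```bash
python3 - <<'E'
from h import *
t=readout.get_obs()['tcp_pos']
print(proj('scene',[t+.0188*SX,t-.0188*SX,t]), proj('scene',W(.075,0,.245)))
E
```

```text
[[230.41022814 161.14236964]
 [249.92453527 163.5626455 ]
 [240.14024022 162.34914133]] [[248.22556842 200.50245886]]
```

play_rows(motion="-0.03 -0.04 0.3 0 0 0; -0.03 -0.04 0.55 0 0 0; -0.03 -0.04 0.76 0 0 0; -0.03 -0.04 0.76 0 0 0; -0.03 -0.04 0.76 0 0 0")

```text
time_s: 2.7
tcp_pos: [0.6604, -0.1322, 0.2282]
ee_rot: [-3.14, -0.002, -1.019]
wrist_force: [0.0, -1.0, -0.7]
gripper_width: 0.0374
```

play_rows(motion="0 0 0 0 0 0; 0 0 0 0 0 0; 0 0 0 0 0 0; 0 0 0 0 0 0", jaw=1, squeeze=12)

```text
time_s: 3.2
tcp_pos: [0.6612, -0.1327, 0.2276]
ee_rot: [-3.14, -0.004, -1.018]
wrist_force: [2.4, -4.1, 3.3]
gripper_width: 0.0114
```

```bash
python3 - <<'E'
from h import *
# arc: bar angle phi0=atan2(60,75), to +2.2 ; relative to present tcp
a0=np.arctan2(60,75); r=np.hypot(.075,.06)
o=readout.get_obs();p=o['tcp_pos']
P=[]
for t in np.linspace(0,2.2,23):
    P.append((p+W(r*np.cos(a0+t)-.075,0,r*np.sin(a0+t)-.06)-S,DOWN)); print(round(t,2),((P[-1][0]-p)@SX/.15).round(3),(-(P[-1][0]-p)[2]/.15).round(3))
rows([P[0]])
E
```

```text
0.0 -0.0 -0.0
0.1 -0.042 -0.048
0.2 -0.089 -0.091
0.3 -0.141 -0.13
0.4 -0.195 -0.163
0.5 -0.253 -0.191
0.6 -0.313 -0.212
0.7 -0.375 -0.228
0.8 -0.439 -0.237
0.9 -0.503 -0.24
1.0 -0.566 -0.237
1.1 -0.63 -0.227
1.2 -0.692 -0.211
1.3 -0.752 -0.189
1.4 -0.809 -0.161
1.5 -0.864 -0.127
1.6 -0.914 -0.088
1.7 -0.961 -0.044
1.8 -1.003 0.004
1.9 -1.04 0.056
2.0 -1.072 0.112
2.1 -1.098 0.17
2.2 -1.118 0.231
-0.000 -0.000 -0.000 -0.000 -0.001 -0.001; 
 3.2 tcp [ 0.6612 -0.1327  0.2276] F [ 2.4 -4.1  3.3] w 0.0114
```

play_rows(motion="-0.042 0 -0.048 0 0 0; -0.089 0 -0.091 0 0 0; -0.141 0 -0.13 0 0 0; -0.195 0 -0.163 0 0 0; -0.253 0 -0.191 0 0 0; -0.313 0 -0.212 0 0 0; -0.375 0 -0.228 0 0 0; -0.439 0 -0.237 0 0 0; -0.503 0 -0.24 0 0 0; -0.566 0 -0.237 0 0 0; -0.63 0 -0.227 0 0 0; -0.63 0 -0.227 0 0 0; -0.63 0 -0.227 0 0 0")

```text
time_s: 4.82
tcp_pos: [0.6092, -0.0492, 0.2602]
ee_rot: [3.141, 0.003, -1.016]
wrist_force: [0.1, 1.9, 2.6]
gripper_width: 0.0116
```

```bash
python3 - <<'E'
from h import *
a0=np.arctan2(60,75); r=np.hypot(.075,.06)
rows([(W(r*np.cos(a0+t),0,.185-.019+r*np.sin(a0+t)),DOWN) for t in (1.1,1.3,1.5,1.7,1.8,1.9,2,2.1,2.2,2.23)])
E
```

```text
0.026 0.025 0.001 0.000 0.000 -0.000; -0.096 0.025 0.039 0.000 0.000 -0.000; -0.208 0.025 0.101 0.000 0.000 -0.000; -0.305 0.025 0.184 0.000 0.000 -0.000; -0.347 0.026 0.233 0.000 0.000 -0.000; -0.384 0.026 0.285 0.000 0.000 -0.000; -0.415 0.026 0.341 0.000 0.000 -0.000; -0.441 0.026 0.399 0.000 0.000 -0.000; -0.461 0.026 0.460 0.000 0.000 -0.000; -0.466 0.026 0.479 0.000 0.000 -0.000; 
 4.825 tcp [ 0.6092 -0.0492  0.2602] F [0.1 1.9 2.6] w 0.0116
```

play_rows(motion="-0.062 0 0.016 0 0 0; -0.122 0 0.038 0 0 0; -0.179 0 0.066 0 0 0; -0.234 0 0.1 0 0 0; -0.284 0 0.139 0 0 0; -0.331 0 0.183 0 0 0; -0.373 0 0.231 0 0 0; -0.392 0 0.257 0 0 0; -0.41 0 0.283 0 0 0; -0.426 0 0.311 0 0 0; -0.442 0 0.339 0 0 0; -0.456 0 0.368 0 0 0; -0.468 0 0.397 0 0 0; -0.48 0 0.43 0 0 0; -0.488 0 0.458 0 0 0; -0.488 0 0.47 0 0 0; -0.488 0 0.47 0 0 0; -0.488 0 0.47 0 0 0; -0.488 0 0.47 0 0 0")

```text
time_s: 7.2
tcp_pos: [0.5741, 0.0104, 0.1922]
ee_rot: [-3.137, -0.004, -1.018]
wrist_force: [2.2, -5.0, 11.6]
gripper_width: 0.0118
```

```bash
python3 - <<'E'
from h import *
import cv2
a=viewer.get_image("top")[170:320,225:425];b=viewer.get_image("scene")[180:330,240:440]
cv2.imwrite("pics/c3.png",np.hstack([cv2.resize(i,(400,300),interpolation=cv2.INTER_CUBIC) for i in (a,b)]))
t=readout.get_obs()['tcp_pos'];print(RS.inv().apply(t-S))
E
```

```text
[-0.09243139  0.00542502  0.19221478]
```

View pics/c3.png

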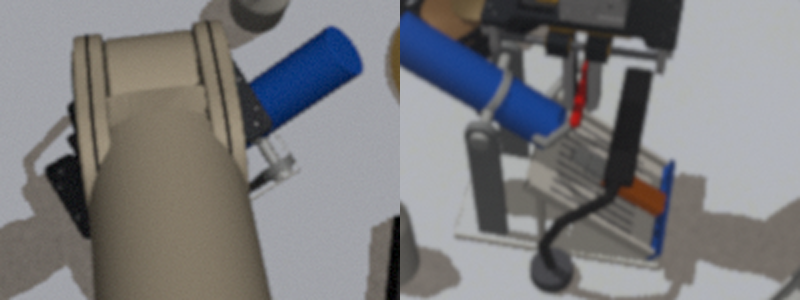

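The wedge's orange handle lies against the lip (crop ~(640,195)) and the holder is at its stop. Now the holder goes back upright.

play_rows(motion="0 0 -0.02 0 0 0; 0.02 0 -0.073 0 0 0; 0.046 0 -0.131 0 0 0; 0.078 0 -0.187 0 0 0; 0.115 0 -0.239 0 0 0; 0.157 0 -0.287 0 0 0; 0.204 0 -0.331 0 0 0; 0.254 0 -0.37 0 0 0; 0.309 0 -0.404 0 0 0; 0.366 0 -0.432 0 0 0; 0.426 0 -0.454 0 0 0; 0.488 0 -0.47 0 0 0; 0.488 0 -0.47 0 0 0; 0.488 0 -0.47 0 0 0")

```text
time_s: 9.05
tcp_pos: [0.6117, -0.0527, 0.2617]
ee_rot: [-3.14, -0.004, -1.019]
wrist_force: [0.7, 0.3, 6.7]
gripper_width: 0.0116
```

play_rows(motion="0.064 0 -0.01 0 0 0; 0.127 0 -0.013 0 0 0; 0.191 0 -0.01 0 0 0; 0.255 0 -0.001 0 0 0; 0.317 0 0.015 0 0 0; 0.377 0 0.036 0 0 0; 0.435 0 0.064 0 0 0; 0.489 0 0.097 0 0 0; 0.541 0 0.136 0 0 0; 0.588 0 0.179 0 0 0; 0.63 0 0.227 0 0 0; 0.642 0 0.245 0 0 0; 0.65 0 0.255 0 0 0; 0.65 0 0.255 0 0 0; 0.65 0 0.255 0 0 0")

```text
time_s: 10.92
tcp_pos: [0.6605, -0.1334, 0.2233]
ee_rot: [3.141, 0.001, -1.017]
wrist_force: [-4.8, 1.5, 8.1]
gripper_width: 0.0115
```

```bash
python3 - <<'E'
from h import *
import cv2
a=viewer.get_image("top")[150:300,225:425];b=viewer.get_image("scene")[170:320,220:420]
cv2.imwrite("pics/c4.png",np.hstack([cv2.resize(i,(400,300),interpolation=cv2.INTER_CUBIC) for i in (a,b)]))
t=readout.get_obs()['tcp_pos'];print(t,RS.inv().apply(t-S))
E
```

```text
[ 0.66047945 -0.13340439  0.22328168] [0.07530149 0.00267676 0.22328168]
```

View pics/c4.png

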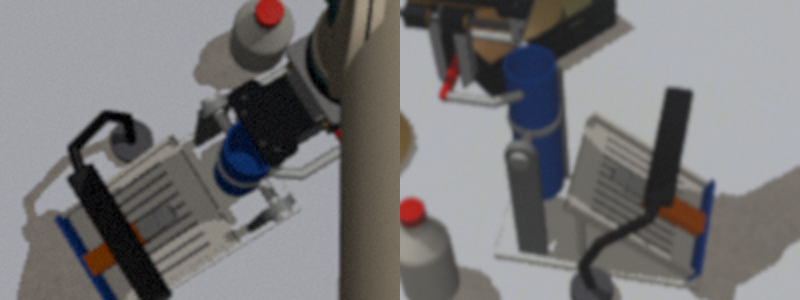

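play_rows(motion="0 0 0 0 0 0; 0 0 0 0 0 0; 0 0 0 0 0 0; 0 0 0 0 0 0; 0 0 -0.2 0 0 0; 0 0 -0.5 0 0 0; 0 0 -0.9 0 0 0; 0 0 -0.9 0 0 0", jaw=0.2)

```text
time_s: 12.02
tcp_pos: [0.6642, -0.1341, 0.3631]
ee_rot: [-3.133, -0.007, -1.018]
wrist_force: [0.1, -0.0, -0.7]
gripper_width: 0.0379
```

```bash
python3 - <<'E'
from h import *
import cv2
a=viewer.get_image("top");b=viewer.get_image("scene")
cv2.imwrite("pics/top5.png",a);cv2.imwrite("pics/scene5.png",b)
for n,i,(x0,y0,x1,y1) in (("top",a,(250,240,330,310)),("scene",b,(320,250,390,310))):
    i=i.astype(int); m=((i[...,2]>80)&(i[...,2]-i[...,0]>60)); z=np.zeros_like(m); z[y0:y1,x0:x1]=1; m&=z
    q=np.argwhere(m)[:,::-1].astype(np.float32); print(n,len(q),q.mean(0),cv2.boxPoints(cv2.minAreaRect(q)).tolist())
c=np.hstack([cv2.resize(a[150:310,225:425],(400,320),interpolation=cv2.INTER_CUBIC),cv2.resize(b[250:310,320:395],(400,320),interpolation=cv2.INTER_CUBIC)]);cv2.imwrite("pics/c5.png",c)
# predicted handle outline corners (board top surface)
sl=np.array([.809,0,.588]);nn=np.array([-.588,0,.809]);lo=np.array([-.177,0,.020])
for s,y in((0.002,-.013),(.002,.013),(.082,.013),(.082,-.013),(.127,0)):
    P=lo+s*sl+.018*nn+[0,y,0]; print(s,y,proj('top',W(*P)).round(1),proj('scene',W(*P)).round(1))
# bar / holder check
M=((b[...,2]>130)&(b[...,1]<70)&(b[...,0]<70));q=np.argwhere(M[170:240,220:300]);print('bar scene',q.mean(0)[::-1]+[220,170])
n=tool(RS.apply([.588,0,-.809]),SY)
rest=np.array([-.1483,0,.052])
for d in (.25,.15): print(W(*(rest+d*nn)))
rows([(W(-.15,0,.36),DOWN),(W(*(rest+.2*nn)),n)])
E
```

```text
top 131 [274.96945 278.75574] [[266.5384521484375, 278.3076477050781], [291.0, 261.9999694824219], [296.69232177734375, 270.5384216308594], [272.23077392578125, 286.8460998535156]]
scene 194 [361.85052 277.81442] [[349.8235168457031, 276.29412841796875], [355.1176452636719, 267.4705810546875], [373.3529357910156, 278.4117431640625], [368.0588073730469, 287.23529052734375]]
0.002 -0.013 [[272.4 287.8]] [[372.5 275.1]]
0.002 0.013 [[266.1 277.4]] [[371.  284.5]]
0.082 0.013 [[291.3 259.9]] [[342.8 267.9]]
0.082 -0.013 [[297.9 270.6]] [[344.8 258.5]]
0.127 0 [[309.8 254.9]] [[327.4 253.5]]
bar scene [247.93859649 200.07894737]
[0.46229292 0.17976446 0.25425   ]
[0.49337689 0.12985227 0.17335   ]
-1.507 0.028 -0.017 -0.000 -0.000 -0.001; -2.280 0.031 0.957 -0.078 0.078 -0.242; 
 12.125 tcp [ 0.6615 -0.1337  0.3576] F [ 0.2  1.1 -0.6] w 0.0374
```

View pics/c5.png

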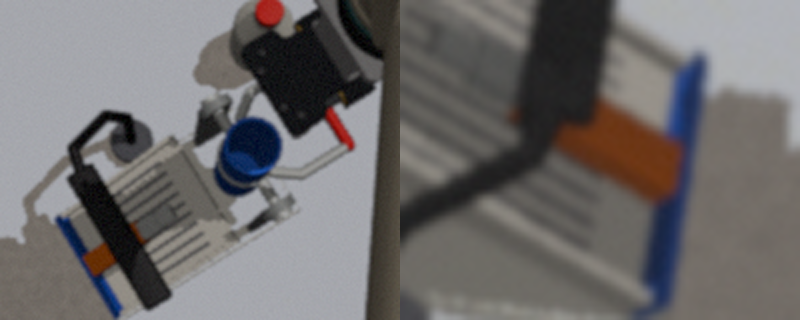

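The holder is upright (bar at scene (248,200), the same as at the start). The wedge matches the predicted outline on the board, lying on its wide face at mid-width. Next I swing over to it.

play_rows(motion="-0.4 0 0 0 0 0; -0.8 0 0 0 0 0; -1 0 0 0 0 0; -1 0 0 0 0 0", jaw=-0.2)

```text
time_s: 12.62
tcp_pos: [0.5809, -0.0034, 0.3562]
ee_rot: [3.14, 0.002, -1.013]
wrist_force: [0.2, -0.8, 0.6]
gripper_width: 0.0561
```

play_rows(motion="-0.4 0 0 0 0 0; -0.8 0 0 -0.01 0.01 -0.03; -1 0 0 -0.02 0.02 -0.055; -1 0 0 -0.028 0.028 -0.08; -1 0 0 -0.035 0.035 -0.105; -1 0 0 -0.042 0.042 -0.13; -1 0 0 -0.05 0.05 -0.155; -1 0 0 -0.058 0.058 -0.18; -1 0 0 -0.066 0.066 -0.205; -1 0 0 -0.078 0.078 -0.242; -1 0 0 -0.078 0.078 -0.242; -1 0 0 -0.078 0.078 -0.242; -1 0 0 -0.078 0.078 -0.242")

```text
time_s: 14.25
tcp_pos: [0.5044, 0.1209, 0.3573]
ee_rot: [2.517, 0.001, 0.556]
wrist_force: [-0.2, 0.7, 1.1]
gripper_width: 0.0562
```

```bash
cat >> h.py <<'E'
sl=np.array([.809,0,.588]);nn=np.array([-.588,0,.809]);lo=np.array([-.177,0,.020])
TB=tool(RS.apply([.588,0,-.809]),SY)
def B(s,n,y=0): return W(*(lo+s*sl+n*nn+[0,y,0]))
E
python3 - <<'E'
from h import *
rows([(B(.042,.15),TB),(B(.042,.05),TB),(B(.042,.004),TB)])
print(readout.get_obs()['joint_pos'].round(2))
E
```

```text
-0.030 -0.790 1.002 -0.001 0.000 -0.000; -0.029 -0.788 1.669 -0.001 0.000 -0.000; -0.028 -0.787 1.976 -0.001 0.000 -0.000; 
 14.25 tcp [0.5044 0.1209 0.3573] F [-0.2  0.7  1.1] w 0.0562
[-0.44  0.33 -0.38  1.82  0.76  1.3  -0.58]
```

play_rows(motion="-0.03 -0.4 0 0 0 0; -0.03 -0.79 0 0 0 0; -0.03 -0.79 0.4 0 0 0; -0.03 -0.79 0.8 0 0 0; -0.03 -0.79 1 0 0 0; -0.03 -0.79 1 0 0 0; -0.03 -0.79 1 0 0 0; -0.03 -0.79 1 0 0 0")

```text
time_s: 15.25
tcp_pos: [0.4957, 0.1277, 0.1674]
ee_rot: [2.517, -0.001, 0.56]
wrist_force: [-0.1, -0.4, 0.5]
gripper_width: 0.0561
```

```bash
python3 - <<'E'
from h import *
rows([(B(.042,.15),TB),(B(.042,.05),TB),(B(.042,.03),TB),(B(.042,.004),TB)])
E
```

```text
-0.006 0.006 0.016 -0.001 -0.000 0.000; -0.007 0.009 0.683 -0.001 -0.000 0.000; -0.008 0.010 0.816 -0.001 -0.000 0.000; -0.008 0.010 0.990 -0.001 -0.000 0.000; 
 15.25 tcp [0.4957 0.1277 0.1674] F [-0.1 -0.4  0.5] w 0.0561
```

play_rows(motion="0 0.01 0.25 0 0 0; 0 0.01 0.5 0 0 0; 0 0.01 0.7 0 0 0; 0 0.01 0.8 0 0 0; 0 0.01 0.8 0 0 0; 0 0.01 0.8 0 0 0")

```text
time_s: 16.0
tcp_pos: [0.5333, 0.0668, 0.0707]
ee_rot: [2.517, -0.0, 0.56]
wrist_force: [-0.1, 0.2, 0.1]
gripper_width: 0.0562
```

```bash
python3 - <<'E'
from h import *
import cv2
a=viewer.get_image("top");b=viewer.get_image("scene")
c=np.hstack([cv2.resize(a[210:310,225:350],(400,320),interpolation=cv2.INTER_CUBIC),cv2.resize(b[220:310,295:407],(400,320),interpolation=cv2.INTER_CUBIC)]);cv2.imwrite("pics/c6.png",c)
rows([(B(.042,.03),TB),(B(.042,.004),TB)])
E
```

```text
-0.003 -0.001 0.014 -0.001 -0.000 0.000; -0.003 -0.001 0.187 -0.001 -0.000 0.000; 
 16.1 tcp [0.5333 0.0666 0.0707] F [ 0.3 -0.4  1. ] w 0.0567
```

View pics/c6.png

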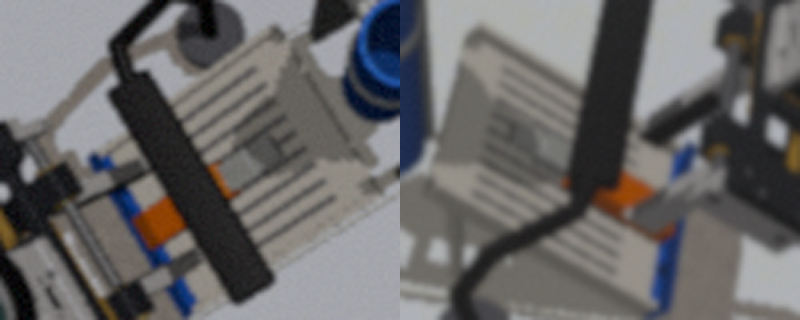

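Seen from above, the fingers straddle the handle evenly, at about (110,180) and (180,265) in the crop, with handle at (170,215). The body is clear of the lamp.

play_rows(motion="0 0 0.07 0 0 0; 0 0 0.13 0 0 0; 0 0 0.16 0 0 0; 0 0 0.185 0 0 0; 0 0 0.185 0 0 0; 0 0 0.185 0 0 0")

```text
time_s: 16.85
tcp_pos: [0.5416, 0.0517, 0.0474]
ee_rot: [2.516, 0.002, 0.559]
wrist_force: [-0.6, -0.0, 0.1]
gripper_width: 0.056
```

play_rows(motion="0 0 0 0 0 0; 0 0 0 0 0 0; 0 0 0 0 0 0; 0 0 0 0 0 0; 0 0 0 0 0 0", jaw=1, squeeze=20)

```text
time_s: 17.48
tcp_pos: [0.5416, 0.0517, 0.0475]
ee_rot: [2.516, 0.002, 0.559]
wrist_force: [0.4, 0.9, 0.7]
gripper_width: 0.0261
```

```bash
python3 - <<'E'
from h import *
rows([(B(.042,.004),TB),(B(.042,.03),TB),(B(.042,.03)-.13*SX,TB),(B(.042,.03)-.13*SX+[0,0,.1],TB)])
E
```

```text
0.003 -0.002 -0.005 -0.000 0.000 0.000; 0.003 -0.003 -0.179 -0.000 0.000 0.000; 0.005 -0.705 -0.686 -0.000 0.000 0.000; 0.003 -0.315 -1.227 -0.000 0.000 0.000; 
 17.475 tcp [0.5416 0.0517 0.0475] F [0.4 0.9 0.7] w 0.0261
```

play_rows(motion="0 0 -0.1 0 0 0; 0 0 -0.2 0 0 0; 0 -0.18 -0.35 0 0 0; 0 -0.36 -0.48 0 0 0; 0 -0.54 -0.6 0 0 0; 0 -0.7 -0.7 0 0 0; 0 -0.66 -0.76 0 0 0; 0 -0.58 -0.88 0 0 0; 0 -0.5 -1 0 0 0; 0 -0.5 -1 0 0 0; 0 -0.5 -1 0 0 0")

```text
time_s: 18.85
tcp_pos: [0.463, 0.1766, 0.1249]
ee_rot: [2.516, 0.002, 0.558]
wrist_force: [0.9, 0.3, -0.8]
gripper_width: 0.0258
```

```bash
python3 - <<'E'
from h import *
T=np.array([.445,.307,0]); 
TR=tool([0,0,-1],[np.sin(np.radians(2.3)),np.cos(np.radians(2.3)),0])
o=readout.get_obs(); p=o['tcp_pos'].copy()
# wedge midpoint is 22 mm from handle centre towards the nose; nose is towards tool y
print('tool y',TR.apply([0,1,0]), TB.apply([0,1,0]))
g=T-TR.apply([0,.02,0])
rows([(p,TR),(g+[0,0,.16],TR),(g+[0,0,.05],TR),(g+[0,0,.01],TR)])
E
```

```text
tool y [ 0.9991944  -0.04013179  0.        ] [ 0.42762079 -0.68663982  0.58793386]
0.000 0.000 0.000 0.091 0.049 -0.150; 0.248 -0.573 -0.703 0.091 0.049 -0.150; 0.249 -1.002 -0.109 0.091 0.049 -0.150; 0.250 -1.158 0.107 0.091 0.049 -0.150; 
 18.85 tcp [0.463  0.1766 0.1249] F [ 0.9  0.3 -0.8] w 0.0258
```

play_rows(motion="0.08 -0.2 -0.25 0.013 0.007 -0.021; 0.16 -0.4 -0.5 0.026 0.014 -0.043; 0.248 -0.573 -0.703 0.039 0.021 -0.064; 0.248 -0.573 -0.703 0.052 0.028 -0.086; 0.248 -0.573 -0.703 0.065 0.035 -0.107; 0.248 -0.573 -0.703 0.078 0.042 -0.129; 0.248 -0.573 -0.703 0.091 0.049 -0.15; 0.248 -0.573 -0.703 0.091 0.049 -0.15; 0.248 -0.573 -0.703 0.091 0.049 -0.15; 0.248 -0.573 -0.703 0.091 0.049 -0.15")

```text
time_s: 20.1
tcp_pos: [0.4236, 0.3097, 0.1602]
ee_rot: [3.139, 0.0, 1.537]
wrist_force: [-0.6, 0.6, -0.4]
gripper_width: 0.0258
```

```bash
python3 - <<'E'
from h import *
import cv2
T=np.array([.445,.307,0]); 
TR=tool([0,0,-1],[np.sin(np.radians(2.3)),np.cos(np.radians(2.3)),0])
g=T-TR.apply([0,.02,0])
rows([(g+[0,0,.16],TR),(g+[0,0,.04],TR),(g+[0,0,.009],TR)])
a=viewer.get_image("top");b=viewer.get_image("scene")
c=np.hstack([cv2.resize(a[200:400,100:300],(400,400)),cv2.resize(b[180:380,380:580],(400,400))]);cv2.imwrite("pics/c7.png",c)
E
```

```text
-0.012 0.010 0.001 0.000 0.000 0.001; -0.012 0.008 0.801 0.000 0.000 0.001; -0.012 0.007 1.008 0.000 0.000 0.001; 
 20.1 tcp [0.4236 0.3097 0.1602] F [-0.6  0.6 -0.4] w 0.0258
```

View pics/c7.png

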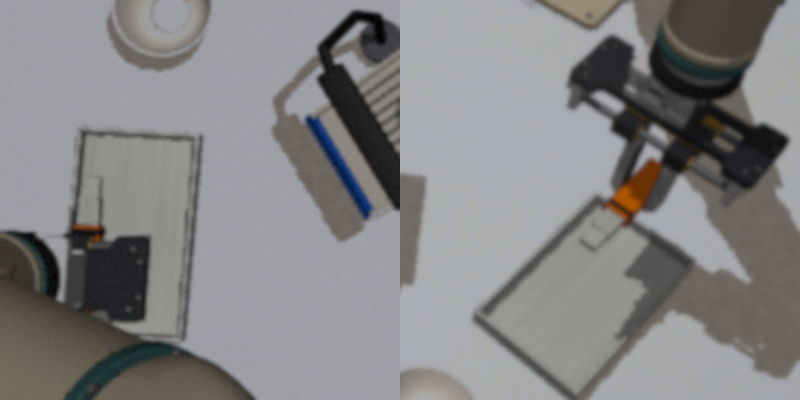

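play_rows(motion="-0.01 0.01 0.3 0 0 0; -0.01 0.01 0.6 0 0 0; -0.01 0.01 0.8 0 0 0; -0.01 0.01 0.9 0 0 0; -0.01 0.01 0.95 0 0 0; -0.01 0.01 0.97 0 0 0; -0.01 0.01 0.98 0 0 0; -0.01 0.01 0.99 0 0 0; -0.01 0.01 0.99 0 0 0; -0.01 0.01 0.99 0 0 0")

```text
time_s: 21.45
tcp_pos: [0.4266, 0.3073, 0.0119]
ee_rot: [3.139, -0.001, 1.535]
wrist_force: [0.7, -0.1, -0.7]
gripper_width: 0.0258
```

play_rows(motion="0 0 0.01 0 0 0; 0 0 0.015 0 0 0; 0 0 0.015 0 0 0; 0 0 0.015 0 0 0")

```text
time_s: 21.95
tcp_pos: [0.4265, 0.3073, 0.0095]
ee_rot: [3.14, -0.0, 1.536]
wrist_force: [-0.5, -0.2, -0.9]
gripper_width: 0.0257
```

play_rows(motion="0 0 0.007 0 0 0; 0 0 0.012 0 0 0; 0 0 0.012 0 0 0; 0 0 0.012 0 0 0")

```text
time_s: 22.45
tcp_pos: [0.4265, 0.3073, 0.0077]
ee_rot: [3.14, -0.0, 1.536]
wrist_force: [0.1, 0.4, -0.7]
gripper_width: 0.026
```

play_rows(motion="0 0 0.005 0 0 0; 0 0 0.01 0 0 0; 0 0 0.01 0 0 0; 0 0 0.01 0 0 0")

```text
time_s: 22.95
tcp_pos: [0.4266, 0.3074, 0.007]
ee_rot: [3.139, -0.0, 1.535]
wrist_force: [0.0, -1.8, 7.4]
gripper_width: 0.0259
```

Contact: 7 N upward, so the wedge rests on the tray floor. Release gently by opening a little, then rise.

play_rows(motion="0 0 0 0 0 0; 0 0 0 0 0 0; 0 0 0 0 0 0; 0 0 0 0 0 0; 0 0 -0.1 0 0 0; 0 0 -0.3 0 0 0; 0 0 -0.6 0 0 0; 0 0 -1 0 0 0; 0 0 -1 0 0 0", jaw=0)

```text
time_s: 24.08
tcp_pos: [0.4279, 0.3098, 0.1611]
ee_rot: [3.133, -0.006, 1.536]
wrist_force: [-0.3, -0.7, -0.2]
gripper_width: 0.0469
```

play_rows(motion="0 -0.4 -0.3 0 0 0; 0 -0.8 -0.6 0 0 0; 0 -0.8 -0.6 0 0 0; 0 -0.8 -0.6 0 0 0; 0 -0.8 -0.6 0 0 0")

```text
time_s: 24.7
tcp_pos: [0.307, 0.3106, 0.2451]
ee_rot: [3.14, 0.001, 1.534]
wrist_force: [0.5, 0.8, -0.9]
gripper_width: 0.047
```

```bash
python3 - <<'E'
from h import *
import cv2
a=viewer.get_image("top");b=viewer.get_image("scene")
cv2.imwrite("pics/c8.png",np.hstack([cv2.resize(a[120:420,100:500],(400,300)),cv2.resize(b[150:450,140:540],(400,300))]))
M=((b[...,2]>130)&(b[...,1]<70)&(b[...,0]<70));q=np.argwhere(M[170:240,220:300]);print('bar scene',q.mean(0)[::-1]+[220,170])
M=((a[...,2]>130)&(a[...,1]<70)&(a[...,0]<70));q=np.argwhere(M[170:240,365:420]);print('bar top',q.mean(0)[::-1]+[365,170]); print('cap',np.argwhere(M[140:170]).mean(0)[::-1]+[0,140])
i=a.astype(int); m=(i[...,2]>80)&(i[...,2]-i[...,0]>60); q=np.argwhere(m[260:380,125:205])[:,::-1]+[125,260]; print('orange',len(q),q.min(0),q.max(0)); print(readout.get_obs()['tcp_pos'],readout.get_obs()['gripper_width'])
E
```

```text
bar scene [247.68269231 200.38461538]
bar top [386.49450549 201.02197802]
cap [359.44525547 154.83941606]
orange 433 [158 310] [172 347]
[0.30683825 0.31077224 0.2449291 ] 0.047154782010448766
```

View pics/c8.png

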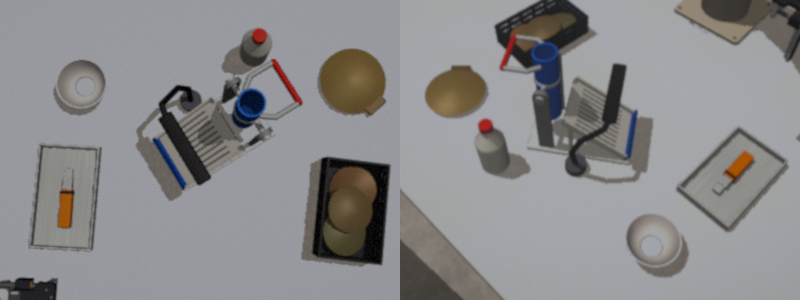

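The wedge lies flat inside the tray (top crop (66,195)). The bar is back at its starting pixels, and the bottle, bowl, shell and lamp look unmoved.

```bash
python3 -c "
from rig import manip
print(manip.sign_off())"
```

```text
the job is handed in; nothing more can be done
None
```

The job is done and handed in at about 25 s of the allowed 72 s. I tipped the holder by its red bar to the stop and the wedge slid out onto the board. I then stood the holder upright again while the wedge was still lying there. With the gripper leaned square to the board under the lamp, I picked the wedge up and laid it in the tray, letting go at about 7 N of floor contact.

- **Holder:** in the last pictures the red bar is within 0.1 px of where it started in both views, so it is fully upright.
- **Wedge:** it lies flat inside the tray, and the gripper is well clear of it.
- **Other things:** the bottle cap is within 0.1 px of its start. The shell, bowl and lamp look unmoved, but I only checked those three by eye.
- **Forces:** the wrist readings at the end of each move stayed under about 13 N; I did not see the peaks in between.
- **Disagreement:** my fit of the stand left a 4 px error on the blue lip in the "scene" view, probably from which part of the lip was visible. It did not affect the grasp. No check failed.

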